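# Set the parts feeder to its fifth speed by fingertip and start it

### The arm

A 6-joint arm with a two-finger parallel gripper is mounted at the origin on the work surface. World frame = base frame: x ahead of the robot, y to its left, z up, the work surface at z = 0. Lengths are in m, angles in rad, forces in N, time in s.
With the tool pointing down it reaches from about 0.35 to 0.975 m from the base axis. Payload 4.9 kg.
Tool frame: the origin (TCP) lies on the centre line of the jaws, within the pads' length; the fingertips stand 14 mm ahead of it and the grasp point (between the pads) lies 5 mm behind it; x points along the fingers, z is the direction in which the jaws open and shut, and the axes are right-handed (so a half turn about x gives the same grasp; the last joint's range is limited). The gripper opens to 85 mm and grips with 20 to 120 N. Pads are 22 mm wide; open, the fingers measure 114 mm over their backs; the gripper's body (76 mm by 85 mm) begins 54 mm behind the grasp point. The pads swing forward as they close: fully open they stand 13 mm farther back than shut.
Start: joints at [1.124, 0.053, 1.613, -0, 1.476, -0.119], TCP at [0.201, 0.592, 0.245] pointing down, gripper open.
Joint ranges: [-3.01, 3.01], [-1.01, 2.22], [0.06, 2.58], [-1.02, 4.17], [0.09, 2.62], [-3.14, 3.14]. Speed limits (rad/s): [2.57, 2.57, 3.14, 3.14, 3.14, 3.14].

### API

Orientations are given as a rotation vector (axis times angle).
In Python, from station import ctrl gives the robot as it stands.
- The arm moves only by the tool move_arm, never from a script. Its argument "increments" is a list that holds one entry, the list of rows, each a list of 4 numbers: the shift along the tool's x, y, z in units of 25 cm (1.0 is 25 cm), then the turn about the tool's x in units of 90 degrees (1.0 is 90 degrees). A call has 1 to 20 rows; each row shifts and turns the commanded pose from where the row before left it, along the tool's axes as they then stand; what a row does not reach is not made up. A row lasts 1/12 s, in which the tool goes at most 41.7 mm and 7.16 degrees, less where a joint would pass 70% of its speed; a pose out of reach is approached as far as the arm can. A call with a number of a shift or a turn outside -1 to 1 is refused whole. A call with a gripper value outside its range is refused whole. "gripper" is the closure, from 0 (fully open) to 1 (shut), set as the call begins (left out, the last holds). The fingers move at their own pace and stop on an object; "squeeze" is the grip in N (left out, the last holds). Time passes only in rows, so rows that do not move let the fingers close. It gives the time, the measured TCP pose, the force and the opening at its end, in the units of the state.
- ctrl.get_obs(): the state, without advancing time (a new reading comes with each control period).
- ctrl.get_image(name): name is "side" or "top" or "wrist"; returns a dict with "pixels" (384x512x3 uint8, red, green, blue), "depth" (384x512 float32, m along the optical axis (not along the pixel's ray), 0 where there is no reading), "K" (3x3 intrinsics, pixels), "extrinsics" (4x4, takes a point from camera to world coordinates); the wrist camera has in their place "tool_from_camera" (4x4, takes a point from camera to tool coordinates, whose origin is the TCP and whose axes are the tool frame's). Camera axes: x right, y up, looking along -z (the intrinsics and any distortion apply to the point x, -y, -z); pixel columns grow to the right and rows downward; lengths in m; the calibration is good to about 2 mm. A picture is of the moment at which its call begins: read the wrist's pose just before it.
- ctrl.finish_job(): hands the job in, once; it reports no verdict.
Trained networks look in the newest picture that a camera, given by its name, has taken for a name from the list of things; names that differ only in an ending like _2 or _b are one class to them, and where a whole thing is asked for, a point or a joint stands for the part that bears it (a point fixed in the world has none). Each returns a list of dicts, best first, with "score" (0 to 1); they miss things now and then, are a little off and sometimes report something else, mostly with a low value. They report only what shows in the picture. A call takes as long as a camera call.
- ctrl.trace(camera, target): "region" (384x512 bool, what is visible of it) and "pixel" ([row, column] in pixels, amid what is visible of it).
The state is a dict: "t": time; "q": joint angles; "dq": joint speeds; "effort": joint torques, N m; "tool_pos": TCP position; "tool_rot": TCP orientation; "contact_force": force on the tool from outside, world axes, zero at the start; "wrist_torque": the same for the moment, N m; "opening": finger opening in m.
Only numpy, scipy, OpenCV 4.12 (cv2) and the standard library are available. Lean on these libraries where they do the work, as an engineer would, in place of code of your own. Each camera call takes 0.05 s, during which the arm holds its last target. There are 200 camera calls.

### The job

Start the bowl feeder at speed five: on the flat-topped control box, push the long lever handle of the speed selector round with a fingertip, without pinching it, click by click up (clockwise) to the fifth of its seven marks, counted from the shortest, and let it sit clicked home there. Then press the start button, the small flat round one at the near end of the row beside the selector, fully in and let it go. Do not press it at any other speed, leave the broad mushroom stop button and the small mains switch alone, and do not lift or shift the things lying about.

Things in the scene. Friction and masses are not known exactly. Their poses are not given: they have to be found in the camera images.
- controller: grey control box, white lid, fixed to the bench, 226 (own x) x 366 (own y) x 90 mm tall, all controls on its level top; origin: centre of its underside; own x points away from the robot, y to the box's left, z up. Own x, y in mm: selector axis -5, 60; start button -66, -100; stop button 0, -100; mains switch 55, -100; two unlit lamps (13 mm tall) 92, -82 and 92, -118
- selector_axis (a point): point where the selector's upright turning axis passes through the lid's top face (90 mm above the bench). Seven black marks lie round it on a flat aluminium plate, 77 mm and more from the axis, longer and wider from the first to the seventh. Hub: 52 mm across, 30 mm tall; bezel under it: 68 mm across, 6 mm tall
- selector (a joint): speed selector, rad, growing clockwise from above. Seven click positions 0.5236 apart: 0 = first mark (handle along the box's own +y), 1.571 = fourth (own +x), 2.094 = fifth, 3.142 = seventh; end stops just beyond both ends. Starts at mark 1, 2 or 3. Sprung: a push of about 0.3 N m (6.5 N at 45 mm) leaves a position; past midway it snaps home into the next by itself
- pointer_tip (a point): top of the pointed outer end of the selector's handle, 67 mm from the axis, 36 mm above the lid. The handle is a black lever reaching out to one side of its hub, a white line along its top, 10 mm wide, 17 mm over its rubber pads; its lower and upper edges lie 10 and 36 mm above the lid, and only the flat plate lies under its outer half
- pad_a: rubber pad let into the handle's anticlockwise flank, 36 mm long (22 to 58 mm from the axis), 12 to 33 mm above the lid, its face 8.5 mm from the handle's midline; pushing it turns the selector clockwise. Its origin lies on the selector's axis at the lid's top; its own x points along the handle to the pointed end, z up
- pad_b: the same pad on the handle's other, clockwise flank; same origin and axes
- start_top (a point): centre of the top of the start button: flat round grey cap, 30 mm across, in a black collar 46 mm across; its top stands 22 mm above the lid and 10 mm above the collar
- start (a joint): start button travel, m: 0 = out, 0.006 = fully in; sprung, 1.5 N to begin and 5 N fully in, returns by itself
- stop_top (a point): centre of the top of the stop button: grey mushroom, 40 mm across, 33 mm above the lid
- stop (a joint): stop button travel, m: 0 = out, 0.006 = fully in; sprung; must not be pressed
- mains_top (a point): centre of the top of the mains switch: black rotary knob 26 mm across with a grip bar, 26 mm above the lid
- mains (a joint): mains switch, rad, clockwise seen from above, 0 = as found; must not be turned
- slide_buckle: flat steel strap slide (frame with a middle bar), 36 x 46 x 6 mm, lying on the control box's lid near its right edge; origin at the centre of its underside; a bystander
- clip_buckle: black plastic side-release buckle, about 77 x 40 x 12 mm, lying on the bench beside the control box; origin at the underside near its middle; a bystander
- spool: black thread spool standing upright, 44 mm across, 59 mm tall; origin at the centre of its underside; a bystander
- rivet_jar: white jar with a black cap, 60 mm across, 75 mm tall, standing upright; origin at the centre of its underside; a bystander
- tape_roll: brown roll of tape lying flat, 84 mm across, 24 mm tall; origin at the centre of its underside; a bystander
- driver: screwdriver with a black handle, 190 mm long, 26 mm thick, lying on the bench; origin under its middle, its own x towards the blade; a bystander

How it is judged:
On the way, in this order (a step that is already met when the one before it is completed fails the run):
1. the speed selector rests clicked home at the fifth mark (value of joint selector between 1.97 and 2.22 rad and velocity of joint selector between -0.1 and 0.1 rad/s), for 0.3 s.
2. the start button is pressed fully in while the selector is at the fifth mark (value of joint selector between 1.97 and 2.22 rad and value of joint start above 0.0045 m), for 0.1 s.
At the end, for the whole second after the job is handed in: the selector rests in its fifth click position (2.094 rad, within about 0.12), the start button has been pressed and is out again, the stop button is out, the mains switch is within 0.25 rad of where it was, and every loose thing lies within 25 mm of where it was (value of joint selector between 1.97 and 2.22 rad and velocity of joint selector between -0.05 and 0.05 rad/s and value of joint start below 0.0015 m and value of joint stop below 0.002 m and value of joint mains between -0.25 and 0.25 rad and not (distance of slide_buckle from where it was at the start of the episode above 0.025 m) and not (distance of clip_buckle from where it was at the start of the episode above 0.025 m) and not (distance of spool from where it was at the start of the episode above 0.025 m) and not (distance of rivet_jar from where it was at the start of the episode above 0.025 m) and not (distance of tape_roll from where it was at the start of the episode above 0.025 m) and not (distance of driver from where it was at the start of the episode above 0.025 m)); the robot touches nothing.
It fails at once if the start button is pressed while the selector is not at the fifth mark (value of joint start above 0.003 m and not (value of joint selector between 1.97 and 2.22 rad)).
It fails at once if the selector's handle is pinched: the fingers press on both its flanks at once (contact force between the fingers and pad_a above 1 N and contact force between the fingers and pad_b above 1 N).
It fails at once if the stop button is pressed (value of joint stop above 0.003 m).
It fails at once if the mains switch is turned (value of joint mains above 0.3 rad or value of joint mains below -0.3 rad).
It fails at once if a loose thing is lifted or shifted by more than 25 mm (distance of any of slide_buckle, clip_buckle, spool, rivet_jar, tape_roll, driver from where it was at the start of the episode above 0.025 m).
It also fails if it takes over 48 s, if anything falls off the work surface, if the arm or the gripper's body presses on something with over 40 N, if the wrist force passes 120 N, or if a joint passes its speed limit or range.

## Working session

There is one attempt and no reset: what is moved stays moved. The work goes in short steps, Python scripts to look and compute and a tool call to move; the robot and the scene stay as the last step left them, time stands still between calls to the robot, and variables do not carry over. Pictures are saved under pics/ and viewed, about 8 in all and at most 12, crops included, and the job is handed in when it is done.

Besides the shell and the picture viewer there is one more tool, called after ">>>" as name(argument=value, ...), one argument or row to a line, values as JSON. move_arm: Moves the arm, as the interface text tells. Shifts and turns lie within -1 to 1; 1 stands for 25 cm of shift or 90 degrees of turn. Its arguments: {"type":"object","properties":{"increments":{"type":"array","items":{"type":"array","items":{"type":"array","items":{"type":"number","minimum":-1,"maximum":1}}}},"gripper":{"type":"number"},"squeeze":{"type":"number"}},"required":["increments"]}

```bash
mkdir -p pics; ls; cat > h.py <<'E'
from station import ctrl
import numpy as np, cv2
from scipy.spatial.transform import Rotation as R
def cloud(name):
    o=ctrl.get_obs(); im=ctrl.get_image(name); d=im["depth"]; K=im["K"]
    if name=="wrist":
        T=np.eye(4);T[:3,:3]=R.from_rotvec(o["tool_rot"]).as_matrix();T[:3,3]=o["tool_pos"];E=T@im["tool_from_camera"]
    else: E=im["extrinsics"]
    v,u=np.mgrid[0:d.shape[0],0:d.shape[1]]
    P=np.stack([(u-K[0,2])/K[0,0]*d,-(v-K[1,2])/K[1,1]*d,-d],-1)
    return im,P@E[:3,:3].T+E[:3,3],E
def save(im,n): cv2.imwrite("pics/"+n,im["pixels"][...,::-1])
E
python3 - <<'E'
from h import *
o=ctrl.get_obs();print(o)
print(R.from_rotvec(o["tool_rot"]).as_matrix().round(3))
im,P,E=cloud("top");save(im,"top.png");np.save("topP.npy",P);print(im["K"],E.round(3))
for n in ["controller","selector","pointer_tip","start_top","stop_top","mains_top"]:
    try:
        for r in ctrl.trace("top",n)[:2]:
            m=r["region"]&(im["depth"]>0); print(n,round(r["score"],2),np.round(r["pixel"]),m.sum(),np.median(P[m],0).round(4))
    except Exception as e: print(n,e)
im,P,E=cloud("side");a=im["pixels"]
save(im,"side.png")
t=cv2.imread("pics/top.png");s=cv2.imread("pics/side.png")
cv2.imwrite("pics/both.png",cv2.resize(np.vstack([t,s]),None,fx=.78,fy=.78))
E
```

```text
pics
{'t': 0.0, 'q': array([ 1.12400781e+00,  5.33622932e-02,  1.61428955e+00, -3.56926822e-05,
        1.47600178e+00, -1.18989221e-01]), 'dq': array([ 0.00014436,  0.00041386,  0.00162473,  0.00063944, -0.00161478,
       -0.0013232 ]), 'effort': array([-1.53764693e-03, -3.93680012e+01, -3.70174456e+01, -2.48967217e-04,
        6.92815811e-03, -1.54498984e-06]), 'tool_pos': array([0.20096886, 0.59118034, 0.24406228]), 'tool_rot': array([-0.96552553,  1.34846533,  0.96382938]), 'contact_force': array([ 0.67414481,  1.2812161 , -0.53257312]), 'wrist_torque': array([-0.0400407 , -0.00774296,  0.01109277]), 'opening': 0.08536475714331851}
[[-0.001 -0.947  0.322]
 [-0.002  0.322  0.947]
 [-1.     0.    -0.002]]
[[446.60575252   0.         258.41569156]
 [  0.         446.60575252 197.088948  ]
 [  0.           0.           1.        ]] [[ 0.024  0.984 -0.175  0.4  ]
 [-1.     0.023 -0.005  0.045]
 [-0.     0.175  0.985  1.092]
 [ 0.     0.     0.     1.   ]]
controller 0.56 [203. 283.] 15521 [ 0.5611 -0.0123  0.0904]
controller 0.31 [205. 349.] 181 [ 0.564  -0.1606  0.0957]
selector 0.72 [194. 259.] 529 [0.5815 0.0506 0.1207]
pointer_tip 0.8 [191. 256.] 573 [0.5811 0.0504 0.1204]
start_top 0.45 [240. 321.] 151 [ 0.4794 -0.0943  0.1113]
stop_top 0.63 [213. 328.] 236 [ 0.5409 -0.109   0.1207]
stop_top 0.22 [203. 286.] 15413 [ 0.5607 -0.0113  0.0904]
mains_top 0.54 [190. 334.] 121 [ 0.5957 -0.1216  0.1057]
mains_top 0.32 [202. 286.] 15628 [ 0.5609 -0.0127  0.0903]
```

View pics/both.png

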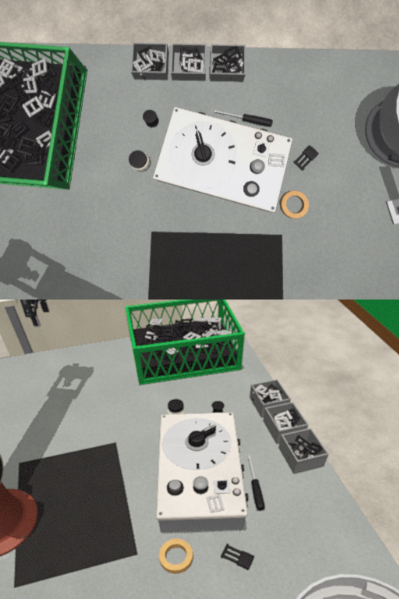

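```bash
python3 - <<'E'
import numpy as np,cv2
P=np.load("topP.npy");a=cv2.imread("pics/top.png")
m=((P[...,2]>.08)&(P[...,2]<.1)&(abs(P[...,0]-.55)<.2)&(abs(P[...,1])<.26)).astype(np.uint8)
q=P[m>0][:,:2].astype(np.float32);
n,l,st,c=cv2.connectedComponentsWithStats(cv2.morphologyEx(m,cv2.MORPH_CLOSE,np.ones((25,25)))); k=1+np.argmax(st[1:,4])
q=P[(l==k)&(m>0)][:,:2].astype(np.float32);r=cv2.minAreaRect(q);print(r,np.median(P[m>0][:,2]))
h=(P[...,2]>.113)&(l>=0)&(np.hypot(P[...,0]-.565,P[...,1]-.05)<.09)
print(h.sum())
H=P[h];print(H.min(0),H.max(0))
cv2.imwrite("pics/crop.png",cv2.resize(a[130:270,180:360],None,fx=4,fy=4,interpolation=cv2.INTER_CUBIC))
E
```

```text
((0.567107081413269, -0.013780459761619568), (0.3668079972267151, 0.22682061791419983), 75.8270034790039) 0.09020084204436052
494
[0.55303666 0.02332036 0.11313791] [0.63951571 0.06922449 0.13022197]
```

View pics/crop.png

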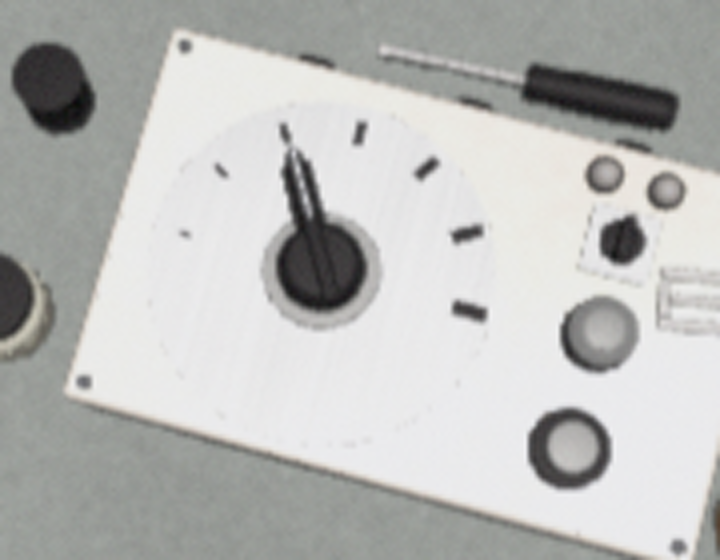

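The top view shows the box turned about -14°. The handle points at mark 3 of 7 (crop 290,150), and the start button is at crop (570,447). The selector needs two clicks clockwise. The box fit agrees with the traced buttons, which puts the selector axis at about (0.577, 0.046).

>>> move_arm(
  increments=[
    [[0,-0.109,-0.0675,0],[0,-0.109,-0.0675,0],[0,-0.109,-0.0675,0],[0,-0.109,-0.0675,0],[0,-0.109,-0.0675,0],[0,-0.109,-0.0675,0],[0,-0.109,-0.0675,0],[0,-0.109,-0.0675,0],[0,-0.109,-0.0675,0],[0,-0.109,-0.0675,0],[0,-0.109,-0.0675,0],[0,-0.109,-0.0675,0],[0,-0.109,-0.0675,0],[0,-0.109,-0.0675,0],[0,-0.109,-0.0675,0],[0,-0.109,-0.0675,0],[0,-0.109,-0.0675,0],[0,-0.109,-0.0675,0],[0,-0.109,-0.0675,0],[0,-0.109,-0.0675,0]],
  ],
  gripper=1,
  squeeze=40,
)

```text
t: 2.07
tool_pos: [0.6094, 0.0953, 0.2454]
tool_rot: [-0.964, 1.346, 0.964]
contact_force: [-0.4, 1.3, 0.8]
opening: 0.0001
```

>>> move_arm(
  increments=[
    [[0,0,0,-0.064],[0,0,0,-0.064],[0,0,0,-0.064],[0,0,0,-0.064],[0,0,0,-0.064],[0,0,0,-0.064],[0,0,0,0],[0,0,0,0],[0,0,0,0]],
  ],
)

```text
t: 2.82
tool_pos: [0.6085, 0.0967, 0.2453]
tool_rot: [-1.408, 1.067, 1.408]
contact_force: [-0.7, 0.4, -0.0]
opening: -0.0001
```

```bash
cat >> h.py <<'E'
A=np.array([.5769,.0456])
def rel(ang):
    "tool pose relative to selector axis: radial, tangential(anticlockwise) along ang deg; needed moves in tool units"
    o=ctrl.get_obs();p=o["tool_pos"];M=R.from_rotvec(o["tool_rot"]).as_matrix()
    u=np.array([np.cos(np.radians(ang)),np.sin(np.radians(ang))]);v=np.array([-u[1],u[0]])
    yaw=np.degrees(np.arctan2(-M[1,1],-M[0,1]))
    print("t",o["t"],"pos",p.round(4),"rad",(p[:2]-A)@u,"tan",(p[:2]-A)@v,"yaw(-y)",yaw.round(2),"down",M[:,0].round(3),"F",o["contact_force"].round(2),"open",o["opening"])
E
python3 - <<'E'
from h import *
rel(15.8)
im,P,E=cloud("wrist");save(im,"w1.png")
r=ctrl.trace("wrist","selector")
for x in r[:2]:
    m=x["region"]&(im["depth"]>0);q=P[m];print(x["score"],m.sum(),np.median(q,0))
    q=q[(q[:,2]>.112)&(q[:,2]<.135)]
    d=q[:,:2]-A; f=d[np.hypot(*d.T)>30e-3]; print(len(f),f.mean(0),np.degrees(np.arctan2(*f.mean(0)[::-1])),np.hypot(*d.T).max())
E
```

```text
t 2.8167 pos [0.6085 0.0967 0.2453] rad 0.044353120109014016 tan 0.0405541368993997 yaw(-y) 15.66 down [ 0. -0. -1.] F [-0.67  0.4  -0.  ] open -8.847179745704234e-05
0.85 4467 [0.58320893 0.05390966 0.12093025]
956 [0.04391539 0.01509103] 18.964706808901564 0.06797487035618997
```

View pics/w1.png

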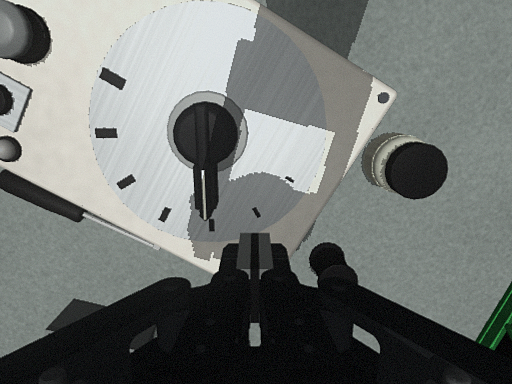

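The wrist view confirms mark 3: tip at (205,215), marks 7 to 1 running left to right. The landing spot beside the handle is clear, so I'll descend next to pad_a.

>>> move_arm(
  increments=[
    [[0.064,0,0,0],[0.064,0,0,0],[0.064,0,0,0],[0.064,0,0,0],[0.064,0,0,0],[0.064,0,0,0],[0.064,0,0,0],[0.06,0,0,0],[0,0,0,0],[0,0,0,0],[0,0,0,0]],
  ],
)

```text
t: 3.83
tool_pos: [0.6092, 0.0967, 0.1194]
tool_rot: [-1.41, 1.065, 1.408]
contact_force: [0.3, 0.2, 0.5]
opening: -0.0003
```

>>> move_arm(
  increments=[
    [[0,0,-0.008,0],[0,0,-0.008,0],[0,0,-0.008,0],[0,0,-0.008,0],[0,0,-0.008,0],[0,0,-0.008,0],[0,0,-0.008,0],[0,0,0,0],[0,0,0,0]],
  ],
)

```text
t: 4.58
tool_pos: [0.6123, 0.0831, 0.1183]
tool_rot: [-1.409, 1.066, 1.409]
contact_force: [1.2, 0.3, -0.1]
opening: 0.0002
```

```bash
python3 -c "
from h import *
rel(15.8)"
```

```text
t 4.5833 pos [0.6123 0.0831 0.1183] rad 0.04432360157249546 tan 0.026453013813738588 yaw(-y) 15.77 down [-0.  0. -1.] F [ 1.19  0.29 -0.07] open 0.00022570161420092544
```

>>> move_arm(
  increments=[
    [[0,-0.0045,-0.0078,0.0278],[0,-0.0045,-0.0078,0.0278],[0,-0.0045,-0.0078,0.0278],[0,-0.0045,-0.0078,0.0278],[0,-0.0045,-0.0078,0.0278],[0,-0.0045,-0.0078,0.0278],[0,0,0,0],[0,0,0,0]],
  ],
)

```text
t: 5.25
tool_pos: [0.6209, 0.073, 0.1183]
tool_rot: [-1.22, 1.203, 1.22]
contact_force: [0.5, -0.5, 0.0]
opening: -0.0001
```

```bash
cat >> h.py <<'E'
def handle():
    im,P,E=cloud("top")
    m=(P[...,2]>.113)&(P[...,2]<.135)
    d=P[...,:2]-A;r=np.hypot(d[...,0],d[...,1]);m&=(r>.03)&(r<.072)&(im["pixels"].max(-1)<90)
    f=d[m];print("handle px",m.sum(),"all",np.degrees(np.arctan2(*f.mean(0)[::-1])))
    for x in ctrl.trace("top","selector")[:1]:
        k=x["region"]&(r>.03)&(r<.072)&(P[...,2]>.105)&(P[...,2]<.135);f=d[k];print("trace",x["score"],k.sum(),np.degrees(np.arctan2(*f.mean(0)[::-1])))
    return im
E
python3 -c "
from h import *
rel(0.8);handle()"
```

```text
t 5.25 pos [0.6209 0.073  0.1183] rad 0.04438850149227664 tan 0.02681527174587843 yaw(-y) 0.82 down [ 0. -0. -1.] F [ 0.48 -0.48  0.05] open -5.857288971582111e-05
handle px 16 all 0.1793225662964484
trace 0.55 11 2.669281847554906
```

>>> move_arm(
  increments=[
    [[0,-0.0045,-0.0078,0.0278],[0,-0.0045,-0.0078,0.0278],[0,0,0,0],[0,0,0,0]],
  ],
)

```text
t: 5.68
tool_pos: [0.6231, 0.0686, 0.1183]
tool_rot: [-1.155, 1.243, 1.155]
contact_force: [-0.5, -0.6, -0.7]
opening: -0.0002
```

```bash
python3 -c "
from h import *
rel(-4.2);im=handle();save(im,'t2.png')
s,_,_=cloud('side');save(s,'s2.png')
a=cv2.imread('pics/t2.png')[140:250,200:320];b=cv2.imread('pics/s2.png')[110:250,190:330]
cv2.imwrite('pics/c2.png',np.hstack([cv2.resize(a,(440,404),interpolation=2),cv2.resize(b,(360,404),interpolation=2)]))"
```

```text
t 5.6833 pos [0.6231 0.0686 0.1183] rad 0.04443219884336223 tan 0.026365045411821674 yaw(-y) -4.19 down [-0. -0. -1.] F [-0.54 -0.56 -0.74] open -0.00016523283629268928
handle px 19 all -1.401123344950786
trace 0.53 23 -0.9143985232938456
```

View pics/c2.png

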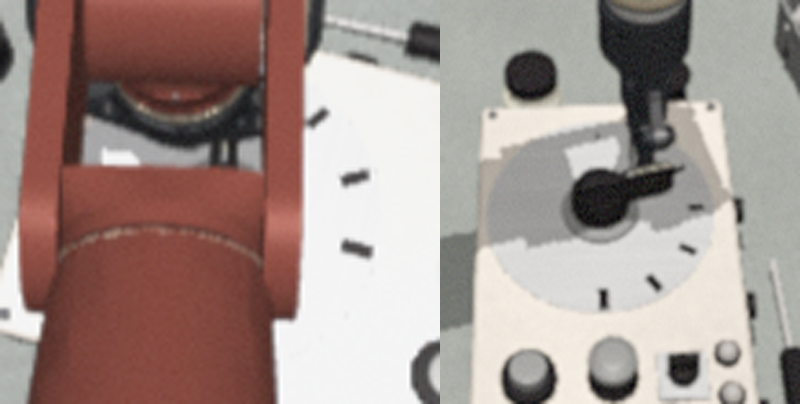

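```bash
cat >> h.py <<'E'
def sideh(pr=True):
    im,P,E=cloud("side")
    m=np.zeros(P.shape[:2],bool)
    for x in ctrl.trace("side","selector")[:1]: m=x["region"]
    d=P[...,:2]-A;r=np.hypot(d[...,0],d[...,1])
    k=m&(r<.072)&(P[...,2]>.115)&(P[...,2]<.134)&(im["depth"]>0)
    f=d[k];g=d[k&(r>.035)]
    print("side",k.sum(),len(g),"ang",np.degrees(np.arctan2(*g.mean(0)[::-1])).round(1),"maxr",r[k].max(), "tips",np.degrees(np.arctan2(*d[k&(r>.055)].mean(0)[::-1])).round(1))
E
python3 -c "
from h import *
sideh()"
```

```text
h.py:35: RuntimeWarning: Mean of empty slice.
  print("side",k.sum(),len(g),"ang",np.degrees(np.arctan2(*g.mean(0)[::-1])).round(1),"maxr",r[k].max(), "tips",np.degrees(np.arctan2(*d[k&(r>.055)].mean(0)[::-1])).round(1))
  ret = um.true_divide(
Traceback (most recent call last):
  File "h.py", line 35, in sideh
    print("side",k.sum(),len(g),"ang",np.degrees(np.arctan2(*g.mean(0)[::-1])).round(1),"maxr",r[k].max(), "tips",np.degrees(np.arctan2(*d[k&(r>.055)].mean(0)[::-1])).round(1))
                                                                                               ~~~~~~~~^^
ValueError: zero-size array to reduction operation maximum which has no identity
```

```bash
cat >> h.py <<'E'
def tip(name,px=None,angs=range(-60,21,5)):
    im=ctrl.get_image(name);K=im["K"];Ei=np.linalg.inv(im["extrinsics"])
    for a in angs:
        w=np.array([A[0]+.067*np.cos(np.radians(a)),A[1]+.067*np.sin(np.radians(a)),.126,1]);c=Ei@w
        print(a,(K[0,0]*c[0]/-c[2]+K[0,2]).round(1),(K[1,1]*-c[1]/-c[2]+K[1,2]).round(1))
    return im
E
python3 -c "
from h import *
tip('side')"
```

```text
-60 275.0 188.9
-55 276.7 187.3
-50 278.3 185.6
-45 279.6 183.9
-40 280.7 182.1
-35 281.6 180.2
-30 282.3 178.3
-25 282.7 176.3
-20 282.9 174.4
-15 282.9 172.4
-10 282.6 170.5
-5 282.1 168.6
0 281.4 166.7
5 280.4 164.9
10 279.3 163.2
15 278.0 161.6
20 276.4 160.1
```

>>> move_arm(
  increments=[
    [[0,-0.0045,-0.0078,0.0278],[0,-0.0045,-0.0078,0.0278],[0,0,0,0],[0,0,0,0]],
  ],
)

```text
t: 6.32
tool_pos: [0.625, 0.0648, 0.1183]
tool_rot: [-1.09, 1.281, 1.09]
contact_force: [-0.0, 0.4, 0.2]
opening: 0.0002
```

```bash
python3 -c "
from h import *
rel(-9.2)
s,P,_=cloud('side');save(s,'s3.png')
d=P[...,:2]-A;r=np.hypot(d[...,0],d[...,1])
k=(r>.035)&(r<.075)&(P[...,2]>.115)&(P[...,2]<.132)&(s['pixels'].max(-1)<110)
v,u=np.nonzero(k);print(k.sum(),np.c_[u,v,np.degrees(np.arctan2(d[k][:,1],d[k][:,0])),r[k]*1e3,P[k][:,2]*1e3].astype(int)[::max(1,k.sum()//25)].tolist())
b=cv2.imread('pics/s3.png')[120:220,220:320]
cv2.imwrite('pics/c3.png',cv2.resize(b,(600,600),interpolation=2))"
```

```text
t 6.3167 pos [0.625  0.0648 0.1183] rad 0.04442559078286155 tan 0.026652800404097406 yaw(-y) -9.18 down [ 0. -0. -1.] F [-0.04  0.44  0.15] open 0.00016447912068980928
121 [[265, 160, 35, 45, 129], [266, 164, 22, 38, 129], [267, 166, 22, 41, 121], [271, 166, 10, 46, 126], [267, 167, 22, 42, 117], [271, 167, 10, 46, 123], [268, 168, 12, 39, 121], [272, 168, 7, 47, 121], [269, 169, 9, 41, 119], [273, 169, 7, 50, 117], [270, 170, 0, 40, 123], [271, 171, -11, 41, 128], [272, 172, -13, 43, 126], [276, 172, -12, 52, 125], [280, 172, -14, 60, 126], [271, 173, -15, 41, 125], [275, 173, -16, 49, 125], [279, 173, -14, 58, 123], [271, 174, -18, 40, 124], [275, 174, -19, 49, 125], [279, 174, -18, 58, 125], [270, 175, -27, 39, 127], [274, 175, -22, 47, 124], [278, 175, -18, 56, 122], [269, 176, -23, 36, 121], [273, 176, -21, 45, 120], [277, 176, -20, 54, 120], [270, 177, -23, 39, 118], [274, 177, -22, 47, 118], [278, 177, -21, 56, 119], [277, 178, -22, 54, 115]]
```

View pics/c3.png

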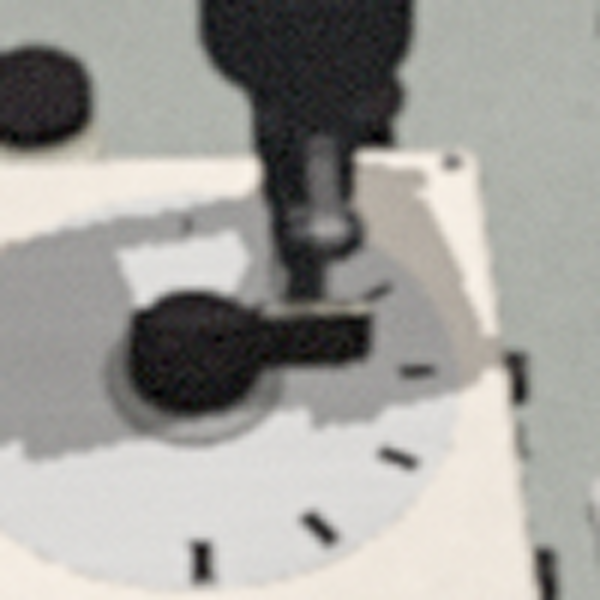

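The handle has snapped to mark 4: its white line lies at about -14° in the side view. On for the next click.

>>> move_arm(
  increments=[
    [[0,-0.0045,-0.0078,0.0278],[0,-0.0045,-0.0078,0.0278],[0,-0.0045,-0.0078,0.0278],[0,-0.0045,-0.0078,0.0278],[0,-0.0045,-0.0078,0.0278],[0,-0.0045,-0.0078,0.0278],[0,-0.0045,-0.0078,0.0278],[0,-0.0045,-0.0078,0.0278],[0,-0.0045,-0.0078,0.0278],[0,-0.0045,-0.0078,0.0278],[0,-0.0045,-0.0078,0.0278],[0,-0.0045,-0.0078,0.0278],[0,0,0,0],[0,0,0,0],[0,0,0,0]],
  ],
)

```text
t: 7.62
tool_pos: [0.6283, 0.0385, 0.1183]
tool_rot: [-0.692, 1.458, 0.692]
contact_force: [0.3, 0.3, -0.7]
opening: 0.0002
```

```bash
python3 -c "
from h import *
rel(-39.2)
s,P,_=cloud('side');save(s,'s4.png')
d=P[...,:2]-A;r=np.hypot(d[...,0],d[...,1])
k=(r>.035)&(r<.075)&(P[...,2]>.115)&(P[...,2]<.132)&(s['pixels'].max(-1)<110)
v,u=np.nonzero(k);print(k.sum(),np.c_[u,v,np.degrees(np.arctan2(d[k][:,1],d[k][:,0])),r[k]*1e3,P[k][:,2]*1e3].astype(int)[::max(1,k.sum()//25)].tolist())
b=cv2.imread('pics/s4.png')[120:220,220:320]
cv2.imwrite('pics/c4.png',cv2.resize(b,(600,600),interpolation=2))"
```

```text
t 7.6167 pos [0.6283 0.0385 0.1183] rad 0.044312110873761905 tan 0.026915196527069453 yaw(-y) -39.19 down [ 0.  0. -1.] F [ 0.34  0.28 -0.68] open 0.0001750802614258212
122 [[280, 170, -11, 60, 130], [271, 173, -19, 40, 128], [279, 173, -16, 58, 125], [273, 174, -21, 45, 127], [270, 175, -19, 38, 121], [274, 175, -23, 47, 125], [270, 176, -19, 38, 118], [274, 176, -22, 47, 122], [269, 177, -32, 37, 124], [273, 177, -18, 45, 115], [271, 178, -36, 43, 125], [266, 179, -51, 36, 129], [275, 179, -35, 52, 124], [269, 180, -44, 41, 124], [267, 181, -50, 38, 123], [271, 181, -46, 46, 125], [267, 182, -51, 39, 121], [271, 182, -46, 46, 122], [275, 182, -46, 56, 127], [268, 183, -52, 42, 120], [272, 183, -49, 50, 123], [276, 183, -46, 59, 126], [267, 184, -52, 39, 116], [271, 184, -53, 50, 124], [275, 184, -47, 57, 123], [268, 185, -54, 43, 116], [272, 185, -53, 53, 122], [276, 185, -45, 58, 118], [270, 186, -55, 49, 118], [274, 186, -49, 56, 117], [272, 187, -54, 53, 117]]
```

View pics/c4.png

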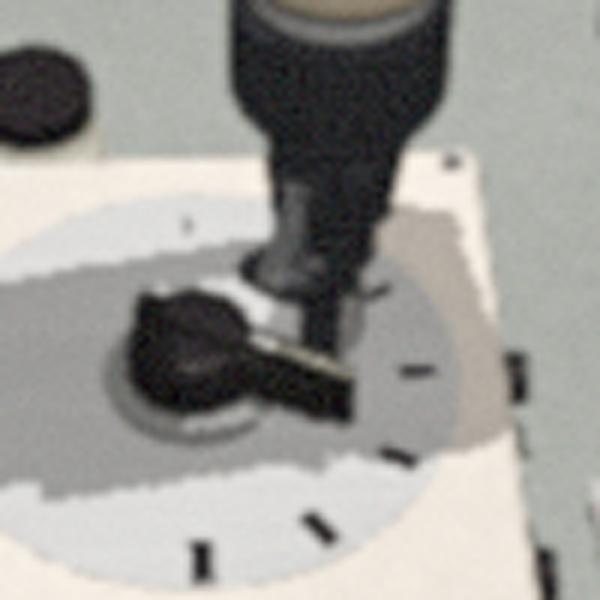

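The white line now lies at about -45°, so the handle is at mark 5 and the force is near zero. Next I'll back off, rise and move over the start button.

>>> move_arm(
  increments=[
    [[0,0,0.03,0],[0,0,0.03,0],[-0.08,0,0,0],[-0.08,0,0,0],[-0.08,0,0,0],[-0.08,0,0,0],[0,0,0,0],[0,0,0,0]],
  ],
)

```text
t: 8.33
tool_pos: [0.639, 0.0505, 0.2]
tool_rot: [-0.693, 1.455, 0.69]
contact_force: [0.0, 0.0, 0.7]
opening: 0.0001
```

>>> move_arm(
  increments=[
    [[0,0.0128,-0.0851,0],[0,0.0128,-0.0851,0],[0,0.0128,-0.0851,0],[0,0.0128,-0.0851,0],[0,0.0128,-0.0851,0],[0,0.0128,-0.0851,0],[0,0.0128,-0.0851,0],[0,0.0128,-0.0851,0],[0,0.0128,-0.0851,0],[0,0.0128,-0.0851,0],[0,0,0,0],[0,0,0,0],[0,0,0,0]],
  ],
)

```text
t: 9.42
tool_pos: [0.4782, -0.0941, 0.1972]
tool_rot: [-0.69, 1.459, 0.692]
contact_force: [2.1, -0.2, -0.1]
opening: 0.0
```

```bash
python3 -c "
from h import *
rel(-39.2)
s,P,_=cloud('side');save(s,'s5.png')
d=P[...,:2]-A;r=np.hypot(d[...,0],d[...,1])
k=(r>.035)&(r<.075)&(P[...,2]>.112)&(P[...,2]<.132)&(s['pixels'].max(-1)<110)
print(k.sum(),np.degrees(np.arctan2(*d[k].mean(0)[::-1])))
w,P,_=cloud('wrist');save(w,'w5.png')
for n in ['start_top','stop_top','selector']:
  for x in ctrl.trace('wrist',n)[:2]:
    m=x['region']&(w['depth']>0);print(n,x['score'],m.sum(),x['pixel'],np.median(P[m],0).round(4))
k=np.hypot(P[...,0]-.4786,P[...,1]+.0946)<.03
k&=(P[...,2]>.108)&(P[...,2]<.118);print('cap',k.sum(),P[k].mean(0),P[k].min(0),P[k].max(0))
cv2.imwrite('pics/c5.png',np.hstack([cv2.resize(cv2.imread('pics/w5.png'),(400,300)),cv2.resize(cv2.imread('pics/s5.png')[120:270,190:390],(400,300),interpolation=2)]))"
```

```text
t 9.4167 pos [ 0.4782 -0.0941  0.1972] rad 0.01181180160391068 tan -0.17061831634110866 yaw(-y) -39.27 down [-0.001  0.001 -1.   ] F [ 2.06 -0.18 -0.07] open 4.3960131508821186e-05
79 -49.69762007125162
start_top 0.66 1458 [200.1, 253.2] [ 0.4786 -0.0911  0.1123]
stop_top 0.66 71139 [186.4, 385.7] [ 0.5148 -0.0187  0.0909]
stop_top 0.65 537 [273.6, 303.7] [ 0.5377 -0.0955  0.1197]
selector 0.9 5277 [207.9, 490.6] [0.5797 0.0265 0.1182]
selector 0.64 1447 [202.8, 255.0] [ 0.4788 -0.0914  0.1123]
cap 1397 [ 0.47932093 -0.09168075  0.11222972] [ 0.46544152 -0.10702593  0.10801236] [ 0.4949095  -0.07770681  0.11489517]
```

View pics/c5.png

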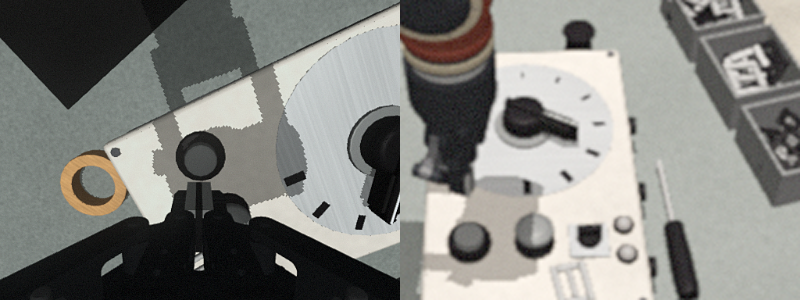

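>>> move_arm(
  increments=[
    [[0.065,0,0,0],[0.065,0,0,0],[0.065,0,0,0],[0.06,0,0,0],[0.01,0,0,0],[0.01,0,0,0],[0.01,0,0,0],[0.01,0,0,0],[0.006,0,0,0],[0,0,0,0],[0,0,0,0],[0,0,0,0]],
  ],
)

```text
t: 10.67
tool_pos: [0.4791, -0.0947, 0.1241]
tool_rot: [-0.692, 1.456, 0.69]
contact_force: [0.9, -0.3, 2.8]
opening: 0.0003
```

>>> move_arm(
  increments=[
    [[0.006,0,0,0],[0.006,0,0,0],[0.006,0,0,0],[0.003,0,0,0],[0,0,0,0],[0,0,0,0],[0,0,0,0]],
  ],
)

```text
t: 11.25
tool_pos: [0.4792, -0.0947, 0.1199]
tool_rot: [-0.692, 1.457, 0.69]
contact_force: [-2.0, 1.9, 12.1]
opening: -0.0001
```

At 12 N the button is bottomed, since its spring gives only 5 N when fully in. I'll hold briefly and then lift clear.

>>> move_arm(
  increments=[
    [[0.002,0,0,0],[0,0,0,0],[0,0,0,0],[0,0,0,0],[-0.02,0,0,0],[-0.06,0,0,0],[-0.1,0,0,0],[-0.1,0,0,0],[-0.1,0,0,0],[-0.05,0,0,0],[0,0,0,0],[0,0,0,0],[0,0,0,0],[0,0,0,0]],
  ],
)

```text
t: 12.42
tool_pos: [0.4772, -0.0942, 0.2223]
tool_rot: [-0.689, 1.461, 0.694]
contact_force: [-1.0, -0.5, 0.6]
opening: 0.0002
```

```bash
python3 -c "
from h import *
rel(-39.2)
w,P,_=cloud('wrist')
k=np.hypot(P[...,0]-.4793,P[...,1]+.0930)<.012
k&=(P[...,2]>.1)&(P[...,2]<.125);print('cap z',k.sum(),np.median(P[k][:,2]))
s=tip('side',angs=[-74.2,-44.2,-14.2]);save(s,'s6.png')
cv2.imwrite('pics/c6.png',cv2.resize(cv2.imread('pics/s6.png')[120:270,190:390],(800,600),interpolation=2))"
```

```text
t 12.4167 pos [ 0.4772 -0.0942  0.2223] rad 0.011055469305047309 tan -0.17133632996599618 yaw(-y) -39.27 down [-0.004  0.001 -1.   ] F [-0.98 -0.49  0.61] open 0.00018639822857876415
cap z 769 0.11252343791957611
-74.2 269.0 192.6
-44.2 279.8 183.6
-14.2 282.8 172.1
```

View pics/c6.png

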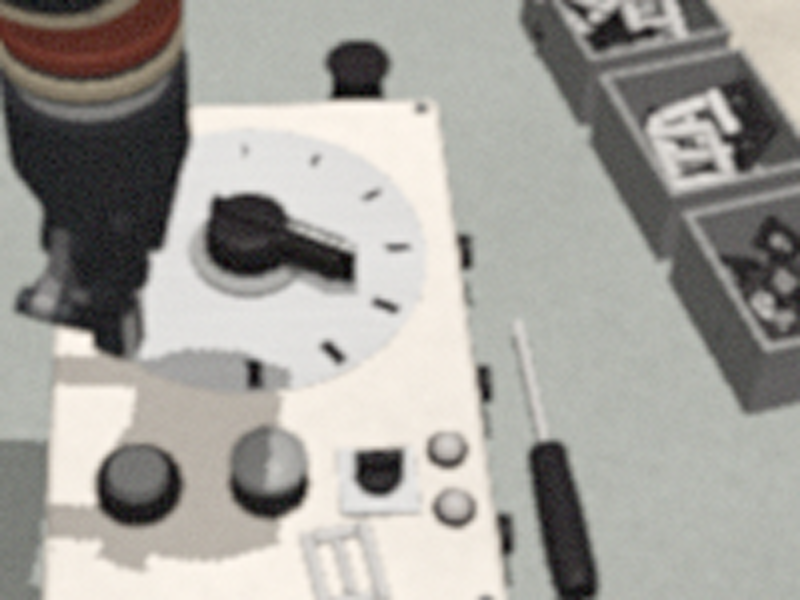

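The handle tip is at about (278,182.5) in the side image. The fifth mark predicts (279.8,183.6), so the selector is home. The cap is back out at z = 0.1125, and the arm is clear.

```bash
python3 -c "
from h import *
print(ctrl.finish_job())"
```

```text
the job is handed in; nothing more can be done
None
```

The selector is at the fifth mark, the start button has been pressed and released, and I handed the job in at about 12.5 s on the robot's clock.

- **Selector:** It started at mark 3. I pushed pad_a round with the closed fingertips through two clicks to mark 5, never gripping the handle. In the last side picture the handle tip was within about 2 px of where mark 5 should put it, and marks 4 and 6 were ruled out. One handle estimate from the depth image, taken before the press, read -49.7° against an expected -44.2°. I put that down to the handle's visible side face skewing the average.
- **Start button:** The press reached 12 N at about 6 mm of travel, so it was fully in. The first push only got about 2 mm, so I pressed a little further. After lifting, the cap was back at its original height (z about 0.1125 m).
- **Everything else:** The arm was about 96 mm clear of the button, with contact force at noise level. The stop button, mains switch, slide buckle and driver looked undisturbed in that picture. I did not measure the loose things again at the end.

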